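# Ring up a goose egg on the price scale

### The job

Ring up the goose egg, the largest of the three eggs lying on the counter to the left of the price scale: while the pan is still empty press the round zero key, then lay the goose egg gently in the pan and let go of it, then press the square key with the largest egg sign, and last the long total key. Press one key at a time, all the way down, and let it come back up; do not press the other two egg keys, press an egg key or the total key only with the egg in the pan, and do not press zero again once it is there. Leave the other two eggs and the small sauce bottle where they are.

Things in the scene. Friction and masses are not known exactly. Their poses are not given: they have to be found in the camera images.
- scale: white counter price scale, fixed, 212 mm deep (x), 250 mm wide (y); origin on the counter under it, x away from the robot. Front: a key deck sloping down 11 degrees to the robot (49 to 30 mm high) with five keys in a row at x = -89 mm: round zero at y = +98, square egg keys at +54, +12, -30, long total at -88; behind it the display and the round pan centred at x = +32
- pan_center (a point): centre of the inner floor of the round shallow steel pan, 148 mm across its rim; the floor is flat within 45 mm of the centre, then rises to a rim 10 mm above the floor
- goose_egg: the goose egg, off-white with a brown scorched patch, the largest of the three loose eggs: 67 mm long (its x axis), 54 mm wide (y), 51 mm high as it lies; origin under its middle, on the counter
- goose_egg_center (a point): centre of the goose egg
- hen_egg: tan hen's egg, 51 x 43 x 40 mm, origin under its middle; to be left alone
- quail_egg: small white egg, 32 x 38 x 30 mm, origin under its middle; to be left alone
- bottle: small dark sauce bottle with a gold cap, 25 mm across, 78 mm high, origin under its middle; to be left alone
- key_zero (a joint): round zero key, white, 28 mm across, cap 10 mm proud of the deck, at the left end of the row; 5 mm of spring travel, about 1.2 N to start and 4.2 N at the bottom; value 0 = up, 0.005 = fully down
- key_zero_top (a point): zero key: the middle of the cap's upper face (moves down with the cap; the deck and the caps slope down 11 degrees towards the robot)
- key_goose (a joint): goose egg key, a square 28 mm white key, cap 10 mm proud of the deck, one of three 42 mm apart in the middle of the row, whose order varies; it bears a raised black egg sign 23 mm long, the largest of the three; 5 mm of spring travel, about 1.2 N to start and 4.2 N at the bottom; value 0 = up, 0.005 = fully down
- key_goose_top (a point): goose egg key: the middle of the cap's upper face (moves down with the cap; the deck and the caps slope down 11 degrees towards the robot)
- key_hen (a joint): hen egg key, a square 28 mm white key, cap 10 mm proud of the deck, one of three 42 mm apart in the middle of the row, whose order varies; it bears a raised black egg sign 15 mm long; 5 mm of spring travel, about 1.2 N to start and 4.2 N at the bottom; value 0 = up, 0.005 = fully down
- key_hen_top (a point): hen egg key: the middle of the cap's upper face (moves down with the cap; the deck and the caps slope down 11 degrees towards the robot)
- key_quail (a joint): quail egg key, a square 28 mm white key, cap 10 mm proud of the deck, one of three 42 mm apart in the middle of the row, whose order varies; it bears a raised black egg sign 8 mm long, the smallest; 5 mm of spring travel, about 1.2 N to start and 4.2 N at the bottom; value 0 = up, 0.005 = fully down
- key_quail_top (a point): quail egg key: the middle of the cap's upper face (moves down with the cap; the deck and the caps slope down 11 degrees towards the robot)
- key_total (a joint): total key, a plain white bar 50 mm wide (along the row) and 28 mm deep, cap 10 mm proud of the deck, at the right end of the row; 5 mm of spring travel, about 1.2 N to start and 4.2 N at the bottom; value 0 = up, 0.005 = fully down
- key_total_top (a point): total key: the middle of the cap's upper face (moves down with the cap; the deck and the caps slope down 11 degrees towards the robot)
- pan: the scale's pan; origin 3 mm below the centre of its inner floor
There are look-alikes about, which are no part of the job. Leave any green look-alike of the goose_egg alone.

How it is judged:
By the outcome, as a careful person would: the job done as asked, in the order asked, and still so for the second after the job is handed in, with the robot touching nothing.
It also fails if it takes over 64 s, if anything falls off the work surface, if the arm or the gripper's body presses on something with over 40 N, if the wrist force passes 120 N, or if a joint passes its speed limit or range.

### The arm

A 6-joint arm with a two-finger parallel gripper is mounted at the origin on a cart in front of the work surface, level with it; the furniture and walls round the work are solid. World frame = base frame: x ahead of the robot, y to its left, z up, the work surface at z = 0. Lengths are in m, angles in rad, forces in N, time in s.
With the tool pointing down it reaches from about 0.225 to 0.875 m from the base axis. Payload 3.4 kg.
Tool frame: the origin (TCP) lies at the very end of the fingers, on their centre line; the grasp point (between the pads) lies 19 mm behind it; z points along the fingers, x is the direction in which the jaws open and shut, and the axes are right-handed (so a half turn about z gives the same grasp; the last joint's range is limited). The gripper opens to 85 mm and grips with 20 to 120 N. Pads are 22 mm wide; open, the fingers measure 114 mm over their backs; the gripper's body (76 mm by 85 mm) begins 54 mm behind the grasp point. The pads swing forward as they close: fully open they stand 13 mm farther back than shut.
Start: joints at [-1.468, 0.276, 1.505, -0, 1.361, -0.121], TCP at [0.128, -0.561, 0.231] pointing down, gripper open.
Joint ranges: [-2.89, 2.89], [-0.75, 2.08], [0.22, 2.7], [-1.18, 4.32], [0.11, 2.71], [-2.7, 2.7]. Speed limits (rad/s): [2.57, 2.57, 3.14, 3.14, 3.14, 3.14].

### API

Orientations are given as a unit quaternion [w, x, y, z].
In Python, from rig import manip gives the robot as it stands.
- The arm moves only by the tool carry_out, never from a script. Its argument "series" is a list of rows, each a list of 2 entries, a list of its own where there are three numbers: the shift along the tool's x, y, z in mm, then the turn about the tool's z in degrees. A call has 1 to 10 rows; each row shifts and turns the pose as measured when the row begins, along the tool's axes as they then stand; what a row does not reach is not made up. A row lasts 1/12 s, in which the tool goes at most 41.7 mm and 7.16 degrees, less where a joint would pass 70% of its speed; a pose out of reach is approached as far as the arm can. A call is refused whole if a number of a shift passes 41.7 or a number of a turn 7.16, either way. A call with a gripper value outside its range is refused whole. "fingers" is the finger opening in mm, from 0 to 85.4, set as the call begins (left out, the last holds). The fingers move at their own pace and stop on an object; "squeeze" is the grip in N (left out, the last holds). Time passes only in rows, so rows that do not move let the fingers close. It gives the time, the measured TCP pose, the force and the opening at its end, in the units of the state.
- manip.get_state(): the state, without advancing time (a new reading comes with each control period).
- manip.get_image(name): name is "side" or "top"; returns a dict with "frame" (384x512x3 uint8, blue, green, red), "K" (3x3 intrinsics, pixels), "rvec" (rotation vector, rad) and "tvec" (3), from world to camera coordinates, as OpenCV has them. Camera axes: x right, y down, z forward; pixel columns grow to the right and rows downward; lengths in m; the calibration is good to about 2 mm. A picture is of the moment at which its call begins. There is no depth.
- manip.sign_off(): hands the job in, once; it reports no verdict.
The state is a dict: "clock": time; "qpos": joint angles; "qd": joint speeds; "effort": joint torques, N m; "position": TCP position; "ee_rot": TCP orientation; "contact_force": force on the tool from outside, world axes, zero at the start; "moment": the same for the moment, N m; "width": finger opening in m.
Only numpy, scipy, OpenCV 4.12 (cv2) and the standard library are available. Lean on these libraries where they do the work, as an engineer would, in place of code of your own. Each camera call takes 0.05 s, during which the arm holds its last target. There are 200 camera calls.

## Working session

There is one attempt and no reset: what is moved stays moved. The work goes in short steps, Python scripts to look and compute and a tool call to move; the robot and the scene stay as the last step left them, time stands still between calls to the robot, and variables do not carry over. Pictures are saved under pics/ and viewed, about 8 in all and at most 12, crops included, and the job is handed in when it is done.

Besides the shell and the picture viewer there is one more tool, called after ">>>" as name(argument=value, ...), one argument or row to a line, values as JSON. carry_out: Moves the arm, as the interface text tells. Its arguments: {"type":"object","properties":{"series":{"type":"array","items":{"type":"array"}},"fingers":{"type":"number"},"squeeze":{"type":"number"}},"required":["series"]}

```bash
mkdir -p pics
cat > h.py <<'E'
import numpy as np, cv2
from rig import manip
def grab(n):
    d=manip.get_image(n); d={k:np.array(v) for k,v in d.items()}
    d['R']=cv2.Rodrigues(d['rvec'].astype(float))[0]; return d
def ray(d,uv,z):
    c=-d['R'].T@d['tvec'].ravel()
    v=d['R'].T@np.linalg.inv(d['K'])@np.array([uv[0],uv[1],1.])
    return c+v*(z-c[2])/v[2]
def proj(d,p):
    return cv2.projectPoints(np.array(p,float).reshape(-1,3),d['rvec'].astype(float),d['tvec'].astype(float),d['K'].astype(float),None)[0].reshape(-1,2)
E
python3 - <<'E'
from h import *
for n in('top','side'):
    d=grab(n); cv2.imwrite(f'pics/{n}0.png',d['frame']); np.savez(f'{n}0.npz',**d)
    print(n,-d['R'].T@d['tvec'].ravel(),d['K'].round(0).tolist(),d['R'].round(2).tolist())
s=manip.get_state();print(s['position'],s['ee_rot'],s['clock'])
E
```

```text
top [0.38988294 0.06119443 0.96175602] [[374.0, 0.0, 256.0], [0.0, 374.0, 195.0], [0.0, 0.0, 1.0]] [[0.0, -1.0, 0.01], [-1.0, -0.0, -0.1], [0.1, -0.01, -1.0]]
side [ 0.07396096 -0.71638755  0.59789091] [[362.0, 0.0, 250.0], [0.0, 362.0, 196.0], [0.0, 0.0, 1.0]] [[0.89, -0.46, -0.02], [-0.25, -0.45, -0.86], [0.38, 0.77, -0.51]]
[ 0.12757483 -0.56018973  0.23052103] [-5.97780699e-04  7.81650294e-01 -6.23716378e-01 -5.82700285e-04] 0.1
```

View pics/top0.png

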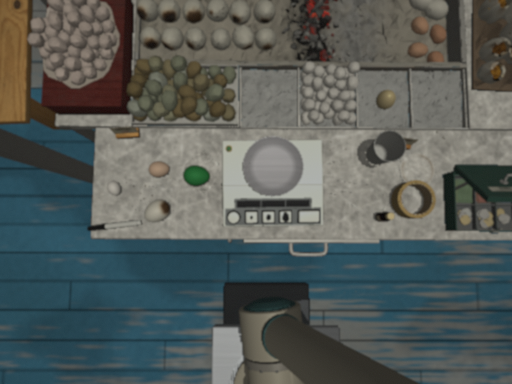

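View pics/side0.png

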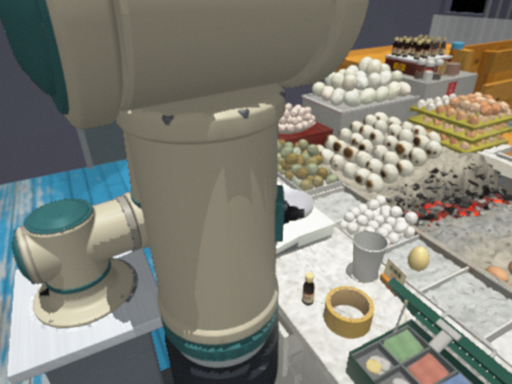

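The top view shows these candidates for the goose egg:
- off-white egg with a brown patch (157,210)
- green look-alike (196,175)
- tan hen egg (159,169)
- small white quail egg (114,188)
- scorched eggs on the grill behind (150–265, 10–40), which aren't on the counter

I choose (157,210). The key with the largest sign looks like the third square at (286,216), and the knife at (115,225) lies nearby. I'll check with a crop. The side view is mostly hidden by the arm.

Run:
```python
from h import *
d=dict(np.load('top0.npz')); f=d['frame']
a=cv2.resize(f[150:238,85:205],None,fx=5,fy=5,interpolation=cv2.INTER_CUBIC)
b=cv2.resize(f[190:235,215:335],None,fx=5,fy=5,interpolation=cv2.INTER_CUBIC)
cv2.imwrite('pics/crop.png',np.vstack([a[:,:600],b[:,:600]])[:600])
cv2.imwrite('pics/crop.png',cv2.resize(np.vstack([a,b]),(540,int(665*.9))))
# scale corners, keys
for n,p,z in[('zero',(233,216.5),.05),('k1',(251,216.5),.05),('k2',(268,216.5),.05),('k3',(286,216),.05),('tot',(308.5,216),.05),('pan',(272.5,166.5),.07),('egg',(157,210),.0255),('bottle',(384,216),.04)]:
    print(n,ray(d,p,z).round(4))
hsv=cv2.cvtColor(f,cv2.COLOR_BGR2HSV); print(f[205:218,140:176].min(2));
```

```text
zero [0.4234 0.1048 0.05  ]
k1 [0.4236 0.061  0.05  ]
k2 [0.4237 0.0196 0.05  ]
k3 [ 0.4251 -0.0243  0.05  ]
tot [ 0.4253 -0.0793  0.05  ]
pan [0.5436 0.0097 0.07  ]
egg [0.4397 0.2958 0.0255]
bottle [ 0.4265 -0.2679  0.04  ]
[[125 126 129 133 134 133 128 120 109 108 112 118 123 126 129 130 131 129
  122 109  87  62  41  29  26  26  25  24  38  59  88 113 119 120 124 130]
 [122 126 131 135 138 134 123 111 107 112 119 123 126 130 132 133 134 133
  127 114  92  65  42  30  28  26  26  23  28  49  82 113 123 123 127 130]
 [119 125 131 137 137 131 115 107 110 118 124 129 131 134 136 137 139 136
  131 119  99  74  49  34  28  27  24  20  25  44  83 116 125 127 129 132]
 [119 123 129 134 134 124 110 107 117 124 128 131 135 137 139 141 142 141
  136 125 105  82  57  39  31  27  26  22  24  42  84 119 130 129 131 134]
 [119 124 129 130 127 115 109 112 121 127 131 134 138 140 141 144 146 145
  141 132 115  92  67  46  33  28  23  25  25  45  86 118 128 128 132 135]
 [119 124 126 127 120 109 110 117 124 129 134 136 139 141 144 147 148 148
  144 135 123 101  78  55  38  27  26  22  29  48  85 1
[... 363 characters left out ...]
 138 138 140 141 141 141 140
  139 134 125 116 103  89  74  67  62  60  58  70  95 120 131 133 135 133]
 [122 123 125 122 113 111 118 124 128 130 133 136 137 137 138 137 138 137
  134 131 126 119 110 100  90  82  74  68  70  89 113 130 135 136 135 132]
 [118 119 123 121 113 111 117 122 127 130 131 133 134 134 136 135 134 132
  130 127 124 119 112 105  97  89  79  75  90 113 129 138 138 136 135 128]
 [115 117 121 120 112 109 115 120 124 126 129 130 131 131 130 131 130 128
  125 123 118 114 109 104  95  86  82  92 115 132 140 142 140 137 132 125]
 [114 118 120 120 112 107 111 118 120 124 125 127 127 127 127 126 125 123
  118 116 113 109 103  96  87  84  97 118 137 146 147 144 140 136 132 126]]
```

View pics/crop.png

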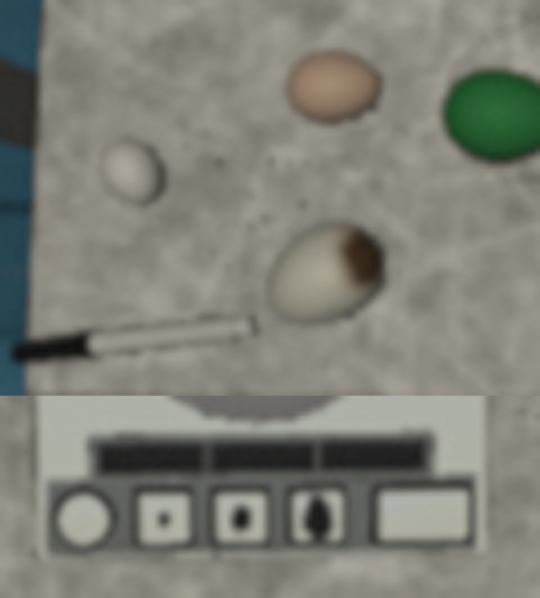

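The crop confirms the goose egg, with its brown patch, at about (157.7,210.4). The key signs run small, medium, large from left to right, so the goose key is the third square, at (286,216). The measured key spacings give a scale origin near (0.513, 0.007) with about 0.01 rad of yaw. That agrees with the pan position. I'll move to the zero key first.

>>> carry_out(
  series=[
    [[-32.4, -24.2, 0], 0],
    [[-32.4, -24.2, 0], 0],
    [[-32.4, -24.2, 0], 0],
    [[-32.4, -24.2, 0], 0],
    [[-32.4, -24.2, 0], 0],
    [[-32.4, -24.2, 0], 0],
    [[-32.4, -24.2, 0], 0],
    [[-32.4, -24.2, 0], 0],
    [[-32.4, -24.2, 0], 0],
    [[-32.4, -24.2, 0], 0],
  ],
  fingers=0,
)

```text
clock: 0.93
position: [0.2919, -0.1863, 0.2245]
ee_rot: [-0.001, 0.777, -0.63, -0.002]
contact_force: [2.0, -0.7, 0.7]
width: 0.0002
```

>>> carry_out(
  series=[
    [[-32.4, -24.2, 0], 0],
    [[-32.4, -24.2, 0], 0],
    [[-32.4, -24.2, 0], 0],
    [[-32.4, -24.2, 0], 0],
    [[-32.4, -24.2, 0], 0],
    [[-32.4, -24.2, 0], 0],
    [[-32.4, -24.2, 0], 0],
    [[-32.4, -24.2, 0], 0],
    [[0, 0, 0], 0],
  ],
)

```text
clock: 1.68
position: [0.4285, 0.1254, 0.2253]
ee_rot: [-0.004, 0.778, -0.628, -0.001]
contact_force: [-0.0, -0.3, -0.2]
width: 0.0002
```

Run:
```python
from h import *
d=grab('side'); np.savez('side1.npz',**d)
for p in[(.513,.007,0),(.424,.105,.0435),(.424,-.023,.0435),(.425,-.081,.0435),(.545,.007,.06),(.4397,.2958,.0255)]: print(p,proj(d,p).round(0))
cv2.imwrite('pics/side1.png',cv2.resize(d['frame'],None,fx=1.5,fy=1.5))
# goose egg ellipse from top image via grabCut
t=dict(np.load('top0.npz')); f=cv2.resize(t['frame'][185:240,130:190],None,fx=6,fy=6,interpolation=cv2.INTER_CUBIC)
m=np.full(f.shape[:2],cv2.GC_BGD,np.uint8)
cv2.circle(m,(166,152),110,cv2.GC_PR_BGD,-1);cv2.circle(m,(166,152),75,cv2.GC_PR_FGD,-1);cv2.circle(m,(166,152),50,cv2.GC_FGD,-1)
cv2.grabCut(f,m,None,np.zeros((1,65)),np.zeros((1,65)),5,cv2.GC_INIT_WITH_MASK)
c=max(cv2.findContours(((m==1)|(m==3)).astype(np.uint8),0,1)[0],key=cv2.contourArea)
e=cv2.fitEllipse(c); u=(130+e[0][0]/6,185+e[0][1]/6); print(e,u,ray(t,u,.0255).round(4), 'mm',np.array(e[1])/6/.4)
cv2.ellipse(f,e,(0,0,255),1); cv2.imwrite('pics/egg.png',f)
```

```text
(0.513, 0.007, 0) [[277. 225.]]
(0.424, 0.105, 0.0435) [[233. 204.]]
(0.424, -0.023, 0.0435) [[253. 227.]]
(0.425, -0.081, 0.0435) [[264. 239.]]
(0.545, 0.007, 0.06) [[287. 204.]]
(0.4397, 0.2958, 0.0255) [[214. 181.]]
((165.97145080566406, 155.7353057861328), (130.51290893554688, 173.27206420898438), 61.649566650390625) (157.6619084676107, 210.9558842976888) [0.4374 0.2941 0.0255] mm [54.38037872 72.19669342]
```

View pics/side1.png

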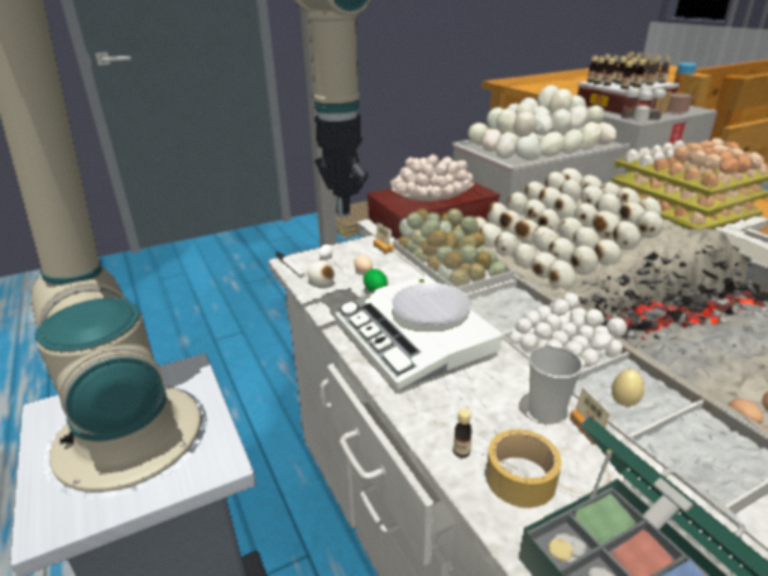

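View pics/egg.png

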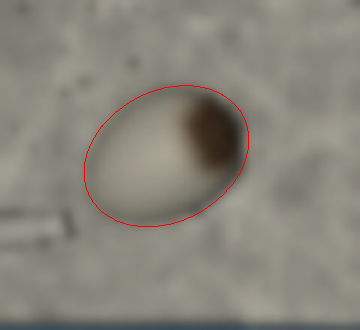

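The side view shows zero at (233,205), goose at (253,227) and total at (265,240). All three are within 1 px of the predictions for a cap height of 43.5 mm. The egg ellipse is centred at (157.7,210.9), with its short axis at a world yaw of about 28°.

>>> carry_out(
  series=[
    [[19, 8.7, 30], 0],
    [[0, 0, 35], 0],
    [[0, 0, 35], 0],
    [[0, 0, 35], 0],
    [[0, 0, 20], 0],
    [[0, 0, 0], 0],
    [[0, 0, 0], 0],
  ],
)

```text
clock: 2.32
position: [0.4205, 0.0969, 0.066]
ee_rot: [-0.0, 0.779, -0.627, 0.001]
contact_force: [0.7, -0.5, 0.1]
width: -0.0002
```

>>> carry_out(
  series=[
    [[-7, -5, 0], 0],
    [[0, 0, 6], 0],
    [[0, 0, 6], 0],
    [[0, 0, 0], 0],
    [[0, 0, 0], 0],
  ],
)

```text
clock: 2.73
position: [0.4281, 0.1044, 0.0579]
ee_rot: [-0.004, 0.778, -0.628, 0.004]
contact_force: [0.3, 0.3, 0.8]
width: 0.0001
```

>>> carry_out(
  series=[
    [[-1, 4, 3], 0],
    [[0, 0, 4], 0],
    [[0, 0, 3], 0],
    [[0, 0, 3], 0],
    [[0, 0, 0], 0],
  ],
)

```text
clock: 3.15
position: [0.4253, 0.1049, 0.0452]
ee_rot: [-0.005, 0.779, -0.628, 0.006]
contact_force: [-0.5, 0.4, 2.0]
width: 0.0
```

>>> carry_out(
  series=[
    [[0, 0, 3], 0],
    [[0, 0, 3], 0],
    [[0, 0, 3], 0],
  ],
)

```text
clock: 3.4
position: [0.4266, 0.1049, 0.0401]
ee_rot: [-0.006, 0.779, -0.627, 0.007]
contact_force: [-13.3, -1.1, 53.4]
width: 0.0
```

Zero has bottomed out. I'll lift now and head for the egg.

>>> carry_out(
  series=[
    [[0, 0, -6], 0],
    [[0, 0, -15], 0],
    [[0, 0, -35], 0],
    [[0, 0, -40], 0],
    [[0, 0, -30], -7],
    [[0, 0, 0], -7.1],
    [[0, 0, 0], -7.1],
    [[0, 0, 0], -7.1],
    [[0, 0, 0], -7.1],
    [[0, 0, 0], -7.1],
  ],
  fingers=85,
)

```text
clock: 4.23
position: [0.4235, 0.1052, 0.173]
ee_rot: [-0.003, 0.955, -0.297, 0.008]
contact_force: [-0.9, -0.1, 0.6]
width: 0.0849
```

>>> carry_out(
  series=[
    [[0, 0, 0], -7.1],
    [[0, 0, 0], -7.1],
    [[0, 0, 0], -7.1],
    [[0, 0, 0], -7.1],
    [[0, 0, 0], -7.1],
    [[0, 0, 0], -7.1],
    [[0, 0, 0], -7.1],
    [[0, 0, 0], -7.1],
    [[0, 0, 0], 0],
  ],
)

```text
clock: 4.98
position: [0.4206, 0.105, 0.1687]
ee_rot: [0.0, 0.98, 0.198, 0.005]
contact_force: [-0.4, -0.0, 0.3]
width: 0.0845
```

>>> carry_out(
  series=[
    [[0, 0, 0], -5.6],
    [[21, -31.7, 0], 0],
    [[21, -31.7, 0], 0],
    [[21, -31.7, 0], 0],
    [[21, -31.7, 0], 0],
    [[10, -16, 0], 0],
    [[0, 0, 0], 0],
    [[0, 0, 0], 0],
  ],
)

```text
clock: 5.65
position: [0.4374, 0.28, 0.1653]
ee_rot: [0.001, 0.973, 0.232, 0.003]
contact_force: [0.6, -0.2, -0.2]
width: 0.0849
```

Run:
```python
from h import *
s=manip.get_state();p=s['position'];w,x,y,z=s['ee_rot'];a=2*np.arctan2(y,x)
d=np.array([.4385,.294])-p[:2]
print(p,np.degrees(a),'tool dx,dy mm',1e3*d@[np.cos(a),np.sin(a)],1e3*d@[np.sin(a),-np.cos(a)])
t=grab('top');np.savez('top1.npz',**t)
cv2.imwrite('pics/top1.png',cv2.resize(t['frame'][130:240,80:240],None,fx=4,fy=4,interpolation=cv2.INTER_CUBIC))
```

```text
[0.43739895 0.28001419 0.16526097] 26.86577545421935 tool dx,dy mm 7.3024246874589265 -11.978725375394644
```

View pics/top1.png

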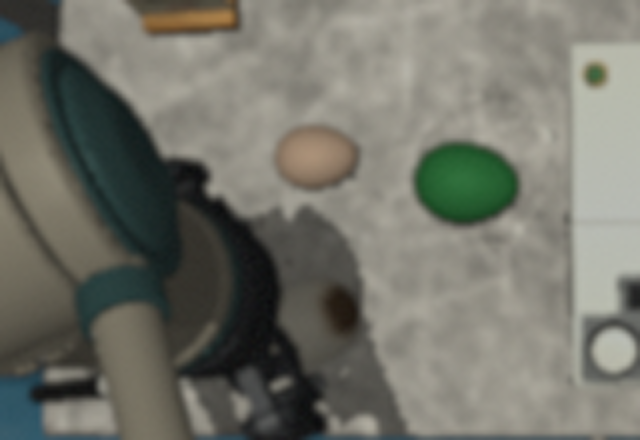

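The view shows the egg unmoved, with its brown end visible at (340,308) in the crop. The gripper is beside and above it. I'll correct and descend.

>>> carry_out(
  series=[
    [[7, -12, 20], -1.5],
    [[0, 0, 30], 0],
    [[0, 0, 20], 0],
    [[0, 0, 0], 0],
    [[0, 0, 0], 0],
  ],
)

```text
clock: 6.12
position: [0.4395, 0.288, 0.0946]
ee_rot: [0.002, 0.971, 0.24, 0.004]
contact_force: [0.5, 0.1, -0.3]
width: 0.085
```

```bash
cat > rel.py <<'E'
from h import *
import sys
def rel(t):
    s=manip.get_state();p=s['position'];w,x,y,z=s['ee_rot'];a=2*np.arctan2(y,x)
    d=np.array(t)-p[:2]
    print(p.round(4),'yaw',np.degrees(a).round(1),'tool dx,dy mm',(1e3*d@[np.cos(a),np.sin(a)]).round(1),(1e3*d@[np.sin(a),-np.cos(a)]).round(1),np.round(s['contact_force'],1),s['width'],s['clock'])
if __name__=='__main__': rel([float(v) for v in sys.argv[1:3]])
E
python3 rel.py .4385 .294
```

```text
[0.4395 0.288  0.0946] yaw 27.8 tool dx,dy mm 1.9 -5.8 [ 0.5  0.1 -0.3] 0.08495636431871331 6.1167
```

>>> carry_out(
  series=[
    [[2, -6, 10], 0],
    [[0, -1, 20], 0],
    [[0, 0, 20], 0],
    [[0, 0, 15], 0],
    [[0, 0, 8], 0],
    [[0, 0, 0], 0],
    [[0, 0, 0], 0],
  ],
)

```text
clock: 6.7
position: [0.4445, 0.2954, 0.0251]
ee_rot: [0.001, 0.972, 0.236, 0.011]
contact_force: [-0.1, 0.1, -0.1]
width: 0.085
```

```bash
python3 rel.py .4385 .294
```

```text
[0.4445 0.2954 0.0251] yaw 27.2 tool dx,dy mm -6.0 -1.5 [-0.1  0.1 -0.1] 0.08495011422527833 6.7
```

>>> carry_out(
  series=[
    [[-5, -1, 6], 0],
    [[-1, 0, 6], 0],
    [[0, 0, 5], 0],
    [[0, 0, 2], 0],
    [[0, 0, 0], 0],
  ],
)

```text
clock: 7.12
position: [0.4408, 0.2946, 0.0075]
ee_rot: [0.0, 0.972, 0.235, 0.014]
contact_force: [0.0, 0.2, 0.3]
width: 0.0853
```

```bash
python3 rel.py .4385 .294
```

```text
[0.4408 0.2946 0.0075] yaw 27.2 tool dx,dy mm -2.3 -0.5 [0.  0.2 0.3] 0.08527632304422608 7.1167
```

>>> carry_out(
  series=[
    [[-2, 0, 0], 0],
    [[0, 0, 0], 0],
    [[0, 0, 0], 0],
    [[0, 0, 0], 0],
    [[0, 0, 0], 0],
    [[0, 0, 0], 0],
    [[0, 0, 0], 0],
    [[0, 0, 0], 0],
  ],
  fingers=40,
  squeeze=30,
)

```text
clock: 7.78
position: [0.4392, 0.2938, 0.0081]
ee_rot: [0.0, 0.972, 0.235, 0.015]
contact_force: [0.9, -0.5, 0.3]
width: 0.0505
```

>>> carry_out(
  series=[
    [[0, 0, -8], 0],
    [[0, 0, -15], 0],
    [[0, 0, -25], 0],
    [[0, 0, -30], 0],
    [[0, 0, -30], 0],
    [[0, 0, -20], 0],
    [[0, 0, 0], 0],
    [[0, 0, 0], 0],
  ],
)

```text
clock: 8.45
position: [0.4341, 0.2922, 0.1428]
ee_rot: [0.001, 0.972, 0.235, 0.013]
contact_force: [0.1, -0.8, -1.5]
width: 0.0501
```

Run:
```python
from h import *; from rel import rel
rel([.545,.0065])
d=grab('side');cv2.imwrite('pics/side2.png',cv2.resize(d['frame'][100:300,160:360],None,fx=3,fy=3,interpolation=cv2.INTER_CUBIC))
# pan rim ellipse in first top image, for position check
t=dict(np.load('top0.npz'))
for z in(.05,.06,.07): 
  c=np.array([.545,.0065,z]); print(z,proj(d,c),proj(t,c), proj(d,[c+[.074,0,0],c-[.074,0,0],c+[0,.074,0],c-[0,.074,0]]).round(1).tolist())
```

```text
[0.4341 0.2922 0.1428] yaw 27.2 tool dx,dy mm -32.0 304.8 [ 0.1 -0.8 -1.5] 0.05007952638610955 8.45
0.05 [[286.69587173 207.45751291]] [[273.32965952 167.32571159]] [[308.5, 200.7], [263.6, 214.6], [273.4, 195.7], [301.6, 220.6]]
0.06 [[286.79813973 204.43519934]] [[273.57450889 166.63817711]] [[308.7, 197.8], [263.6, 211.5], [273.4, 192.8], [301.8, 217.4]]
0.07 [[286.90144411 201.38225757]] [[273.82475576 165.93548651]] [[309.0, 194.8], [263.6, 208.4], [273.5, 189.9], [302.0, 214.3]]
```

View pics/side2.png

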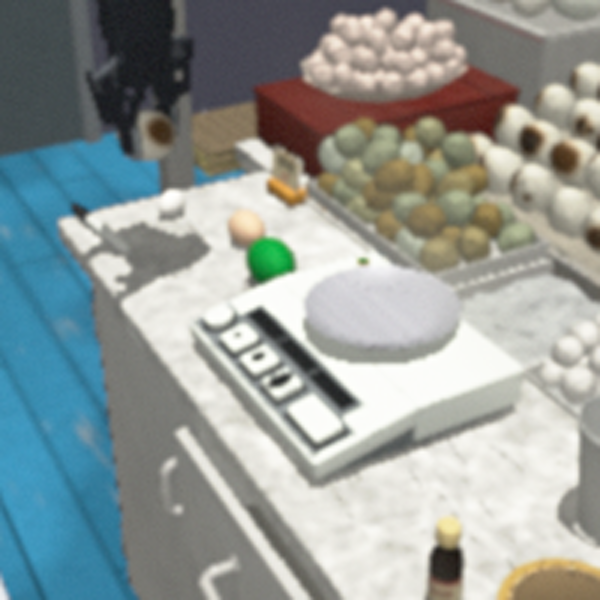

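The egg is in the gripper, at (155,130) in the crop, with the pads 50 mm apart. The pan rim spans (304–461, 263–345), which puts the rim at about z = 0.07 and the floor at about 0.06. I'll carry the egg over.

>>> carry_out(
  series=[
    [[-2, 20, 0], 0],
    [[-4, 36, 0], 0],
    [[-4, 36, 0], 0],
    [[-4, 36, 0], 0],
    [[-4, 36, 0], 0],
    [[-4, 36, 0], 0],
    [[-4, 36, 0], 0],
    [[-4, 30, 0], 0],
    [[-2, 15, 0], 0],
    [[0, 0, 0], 0],
  ],
)

```text
clock: 9.33
position: [0.5303, 0.0167, 0.1271]
ee_rot: [-0.002, 0.971, 0.238, 0.0]
contact_force: [0.1, 0.7, -0.3]
width: 0.0506
```

```bash
python3 rel.py .545 .0065
```

```text
[0.5303 0.0167 0.1271] yaw 27.5 tool dx,dy mm 8.3 15.9 [ 0.1  0.7 -0.3] 0.05055147803303192 9.3333
```

>>> carry_out(
  series=[
    [[8, 12, 4], 0],
    [[0, 0, 10], 0],
    [[0, 0, 10], 0],
    [[0, 0, 6], 0],
    [[0, 0, 0], 0],
    [[0, 0, 0], 0],
  ],
)

```text
clock: 9.83
position: [0.54, 0.0129, 0.0883]
ee_rot: [-0.005, 0.971, 0.238, -0.005]
contact_force: [-0.5, -0.7, -0.9]
width: 0.0502
```

```bash
python3 rel.py .545 .0065
```

```text
[0.54   0.0129 0.0883] yaw 27.6 tool dx,dy mm 1.5 8.0 [-0.5 -0.7 -0.9] 0.050229174497053046 9.8333
```

>>> carry_out(
  series=[
    [[1.5, 8, 3], 0],
    [[0, 0, 4], 0],
    [[0, 0, 3], 0],
    [[0, 0, 0], 0],
    [[0, 0, 0], 0],
  ],
)

```text
clock: 10.25
position: [0.5453, 0.0079, 0.0776]
ee_rot: [-0.005, 0.971, 0.24, -0.005]
contact_force: [-0.3, -0.0, -1.1]
width: 0.0505
```

```bash
python3 rel.py .545 .0065
```

```text
[0.5453 0.0079 0.0776] yaw 27.8 tool dx,dy mm -0.9 1.1 [-0.3 -0.  -1.1] 0.05051620727673297 10.25
```

Over the pan centre. I'll come down slowly and watch the force.

>>> carry_out(
  series=[
    [[0, 0, 2], 0],
    [[0, 0, 2], 0],
    [[0, 0, 2], 0],
    [[0, 0, 0], 0],
  ],
)

```text
clock: 10.58
position: [0.5456, 0.0079, 0.0719]
ee_rot: [-0.005, 0.971, 0.24, -0.004]
contact_force: [-0.4, 0.1, -1.0]
width: 0.0504
```

>>> carry_out(
  series=[
    [[0, 0, 1.5], 0],
    [[0, 0, 1.5], 0],
  ],
)

```text
clock: 10.75
position: [0.5458, 0.0078, 0.069]
ee_rot: [-0.005, 0.971, 0.24, -0.003]
contact_force: [0.2, 0.1, -0.9]
width: 0.0505
```

>>> carry_out(
  series=[
    [[0, 0, 1.5], 0],
    [[0, 0, 1.5], 0],
  ],
)

```text
clock: 10.92
position: [0.5459, 0.0079, 0.0677]
ee_rot: [-0.005, 0.971, 0.24, -0.003]
contact_force: [-4.9, 0.4, 18.1]
width: 0.0501
```

>>> carry_out(
  series=[
    [[0, 0, 0], 0],
  ],
)

```text
clock: 11.0
position: [0.5461, 0.0078, 0.0684]
ee_rot: [-0.005, 0.971, 0.24, -0.003]
contact_force: [-0.1, -0.3, -1.6]
width: 0.0503
```

Contact is at TCP z ≈ 0.068, as predicted. I'll release gradually.

>>> carry_out(
  series=[
    [[0, 0, 0.4], 0],
    [[0, 0, 0], 0],
    [[0, 0, 0], 0],
  ],
  fingers=56,
  squeeze=20,
)

```text
clock: 11.25
position: [0.5467, 0.0078, 0.0685]
ee_rot: [-0.004, 0.971, 0.24, -0.002]
contact_force: [-0.2, 0.2, 0.4]
width: 0.056
```

>>> carry_out(
  series=[
    [[0, 0, 0], 0],
    [[0, 0, 0], 0],
    [[0, 0, 0], 0],
    [[0, 0, 0], 0],
  ],
  fingers=76,
)

```text
clock: 11.58
position: [0.5466, 0.0078, 0.0678]
ee_rot: [-0.004, 0.971, 0.24, -0.002]
contact_force: [0.3, 0.6, 1.4]
width: 0.076
```

>>> carry_out(
  series=[
    [[0, 0, -5], 0],
    [[0, 0, -8], 0],
    [[0, 0, -12], 0],
    [[0, 0, -25], 0],
    [[0, 0, -30], 0],
    [[0, 0, -30], 0],
    [[0, 0, 0], 0],
  ],
)

```text
clock: 12.17
position: [0.5461, 0.007, 0.1836]
ee_rot: [-0.005, 0.971, 0.24, -0.005]
contact_force: [0.3, -0.3, 0.3]
width: 0.0762
```

Run:
```python
from h import *; from rel import rel
rel([.4245,-.0235])
d=grab('side');cv2.imwrite('pics/side3.png',cv2.resize(d['frame'][100:300,160:360],None,fx=3,fy=3,interpolation=cv2.INTER_CUBIC))
```

```text
[0.5461 0.007  0.1836] yaw 27.7 tool dx,dy mm -121.9 -29.6 [ 0.3 -0.3  0.3] 0.07622999673381815 12.1667
```

View pics/side3.png

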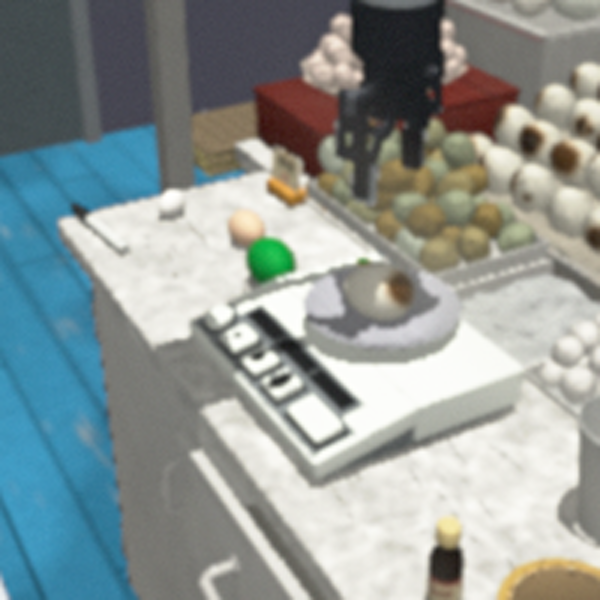

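The egg rests in the pan, at (378,293) in the crop, clear of the fingers. Next I go above the goose key.

>>> carry_out(
  series=[
    [[0, 0, 0], 7],
    [[0, 0, 0], 7],
    [[0, 0, 0], 7],
    [[0, 0, 0], 6.5],
    [[-30, 7, 0], 0],
    [[-30, 7, 0], 0],
    [[-30, 7, 0], 0],
    [[-25, 7, 0], 0],
    [[0, 0, 0], 0],
    [[0, 0, 0], 0],
  ],
  fingers=0,
)

```text
clock: 13.05
position: [0.4209, -0.0186, 0.1788]
ee_rot: [-0.005, 1.0, -0.008, -0.011]
contact_force: [0.8, 0.1, -0.1]
width: 0.0001
```

```bash
python3 rel.py .4245 -.0235
```

```text
[ 0.4209 -0.0186  0.1788] yaw -0.9 tool dx,dy mm 3.7 4.8 [ 0.8  0.1 -0.1] 0.00012416619923131769 13.05
```

>>> carry_out(
  series=[
    [[3, 5, 20], 0],
    [[0, 0, 35], 0],
    [[0, 0, 30], 0],
    [[0, 0, 20], 0],
    [[0, 0, 5], 0],
    [[0, 0, 0], 0],
    [[0, 0, 0], 0],
  ],
)

```text
clock: 13.63
position: [0.4283, -0.0229, 0.0662]
ee_rot: [-0.004, 1.0, -0.008, -0.007]
contact_force: [0.8, -0.3, -0.6]
width: -0.0001
```

```bash
python3 rel.py .4245 -.0235
```

```text
[ 0.4283 -0.0229  0.0662] yaw -0.9 tool dx,dy mm -3.8 0.7 [ 0.8 -0.3 -0.6] -7.114152350790197e-05 13.6333
```

>>> carry_out(
  series=[
    [[-4, 0.5, 2], 0],
    [[-1, 0, 5], 0],
    [[0, 0, 5], 0],
    [[0, 0, 4], 0],
    [[0, 0, 0], 0],
  ],
)

```text
clock: 14.05
position: [0.4271, -0.0239, 0.0528]
ee_rot: [-0.003, 1.0, -0.008, -0.002]
contact_force: [-0.0, -0.4, 0.4]
width: 0.0003
```

>>> carry_out(
  series=[
    [[0, 0, 3], 0],
    [[0, 0, 3], 0],
    [[0, 0, 0], 0],
  ],
)

```text
clock: 14.3
position: [0.4278, -0.024, 0.0468]
ee_rot: [-0.003, 1.0, -0.008, -0.001]
contact_force: [0.6, 0.0, 0.9]
width: 0.0001
```

>>> carry_out(
  series=[
    [[-3, 0, 1], 0],
    [[0, 0, 2], 0],
    [[0, 0, 2], 0],
  ],
)

```text
clock: 14.55
position: [0.4258, -0.0241, 0.0422]
ee_rot: [-0.003, 1.0, -0.008, 0.0]
contact_force: [1.3, -0.4, 4.5]
width: -0.0
```

>>> carry_out(
  series=[
    [[0, 0, 2], 0],
    [[0, 0, 2], 0],
  ],
)

```text
clock: 14.72
position: [0.4265, -0.0241, 0.04]
ee_rot: [-0.003, 1.0, -0.008, 0.001]
contact_force: [-7.1, 0.9, 35.5]
width: -0.0001
```

The goose key bottomed out. I'll lift and go to total.

>>> carry_out(
  series=[
    [[0, 0, -6], 0],
    [[0, 0, -12], 0],
    [[0, 0, -12], 0],
    [[0, 25, 0], 0],
    [[0, 25, 0], 0],
    [[-1, 7, 0], 0],
    [[0, 0, 0], 0],
    [[0, 0, 0], 0],
  ],
)

```text
clock: 15.38
position: [0.4225, -0.0819, 0.0704]
ee_rot: [-0.003, 1.0, -0.007, -0.0]
contact_force: [-0.9, 0.6, -0.6]
width: -0.0
```

```bash
python3 rel.py .425 -.0805
```

```text
[ 0.4225 -0.0819  0.0704] yaw -0.8 tool dx,dy mm 2.5 -1.5 [-0.9  0.6 -0.6] -4.606969702925831e-05 15.3833
```

>>> carry_out(
  series=[
    [[0.5, -1, 5], 0],
    [[0, 0, 6], 0],
    [[0, 0, 6], 0],
    [[0, 0, 4], 0],
    [[0, 0, 0], 0],
  ],
)

```text
clock: 15.8
position: [0.4212, -0.0772, 0.046]
ee_rot: [-0.005, 1.0, -0.006, -0.002]
contact_force: [-0.7, -0.4, -0.1]
width: 0.0001
```

>>> carry_out(
  series=[
    [[0, 0, 3], 0],
    [[0, 0, 2], 0],
    [[0, 0, 2], 0],
  ],
)

```text
clock: 16.05
position: [0.4226, -0.077, 0.0394]
ee_rot: [-0.004, 1.0, -0.005, -0.001]
contact_force: [-4.9, 0.9, 28.4]
width: -0.0
```

The total key bottomed out. I'll retreat and check.

>>> carry_out(
  series=[
    [[0, 0, -6], 0],
    [[0, 0, -15], 0],
    [[0, 0, -35], 0],
    [[0, 0, -40], 0],
    [[0, 0, -30], 0],
    [[-30, 0, 0], 0],
    [[-30, 0, 0], 0],
    [[-30, 0, 0], 0],
    [[0, 0, 0], 0],
    [[0, 0, 0], 0],
  ],
)

```text
clock: 16.88
position: [0.33, -0.0767, 0.172]
ee_rot: [-0.004, 1.0, -0.004, -0.002]
contact_force: [0.7, -0.1, -0.2]
width: 0.0003
```

Run:
```python
from h import *; from rel import rel
rel([.4245,-.0235])
for n,(a,b,c,e) in dict(side=(140,300,160,400),top=(120,240,80,420)).items():
    d=grab(n);cv2.imwrite(f'pics/{n}4.png',d['frame'][a:b,c:e])
a=cv2.imread('pics/side4.png');b=cv2.imread('pics/top4.png')
cv2.imwrite('pics/fin.png',np.vstack([cv2.resize(a,(680,340),interpolation=2)[:,:680],cv2.resize(b,(680,240),interpolation=2)]))
```

```text
[ 0.33   -0.0767  0.172 ] yaw -0.5 tool dx,dy mm 94.0 -54.0 [ 0.7 -0.1 -0.2] 0.00031222744540342117 16.8833
```

View pics/fin.png

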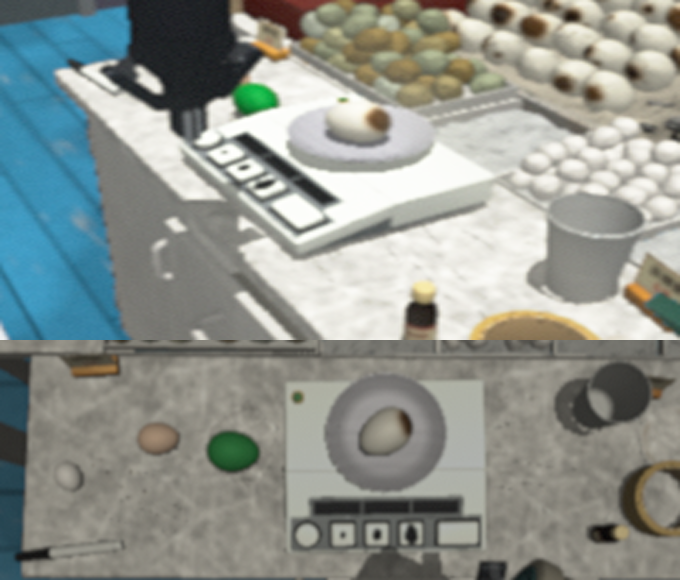

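The goose egg sits in the middle of the pan, at (385,430) in the lower view. The keys are up, and the hen, quail and green eggs, the knife and the bottle are where they were. The arm is clear of everything.

```bash
python3 -c "
from rig import manip
print(manip.sign_off())"
```

```text
the job is handed in; nothing more can be done
None
```

The goose egg is rung up and the job is handed in, at about 17 s of the 64 s allowed. I pressed zero with the pan empty, laid the egg in the pan and let go. Then I pressed the key with the largest egg sign (third square from the left), and last the long total key.

- **Key presses:** I had no readout of key travel, so "all the way down" is judged from force and height. Each press ended at a tool height of 39–40 mm with a firm stop, well above the 4.2 N spring load. The stops read about 53 N on zero, 36 N on goose and 28 N on total. The zero press was harder than it needed to be, but within the 120 N wrist limit.
- **Placing the egg:** it touched down within about 2 mm of the measured pan centre, with a brief 18 N reading on contact.
- **Final pictures:** the egg lies still near the middle of the pan and the keys look up. The hen, quail and green eggs and the bottle are where they were, and the arm is clear of everything.

No check failed or disagreed.

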